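# Seat the upper tray of the coffee-service stand on its four posts

## Task

Put the two-tier serving stand together: take the tray that has a hole in each corner and lower it onto the stand so that all four holes drop over the four post tips together and the tray lies level on the four collars. Keep hold of it until it is down, then let go and move clear. Leave the plain tray without holes and the stacked cups where they are.

Things in the scene. Friction and masses are not known exactly. Their poses are not given: they have to be found in the camera images.
- tier: Loose copper-coloured tray, 190 (x) x 140 (y) mm, floor 6, rim 14 high, 0.4 kg, flat on the console left or right of the stand. Round 36 mm hole in each corner, centred x +-67, y +-46. Dark wooden handle bar along x over the middle: 104 long, 16 wide, 16 high, centre 60 above the underside, on thin uprights at x +-42. Origin: centre of underside, z up. Same after a half turn.
- stand: Fixed copper-coloured base tray, 200 (x) x 150 (y) mm, with four posts at x +-67, y +-46. Each has a flat collar, 44 across, its top 75 above the console, then a tip 30 high tapering from 20 to 8 mm across, to go through the tray's hole. The seated tray's underside lies on the collars, 75 above this origin. Origin: centre of underside, z up. Same after a half turn.
- plain_tray: Bystander: loose tray of the same size, colour and handle as the one to seat, but with a plain floor without holes, flat on the console on the other side of the stand. Origin: centre of underside, z up.
- cups: Bystander: loose pile of four nested white porcelain cups, 62 mm across, 114 high, beyond the stand to the left. Origin: centre of underside, z up. (Unlisted: a black flask, 72 across, 235 high, beyond the stand to the right; a lidded wooden box, 106 x 166, 69 high, straight beyond it.)
Not all that is in view belongs to the job. Leave any yellow look-alike of the stand alone.

How it is judged:
On the way:
1. the tray is lowered, still held by the fingers, until all four post tips are through its corner holes and it is within 14 mm of its seat (horizontal distance between tier and stand below 0.015 m and angle between the x axis of tier and the x axis of stand, either way round below 0.17 rad and angle between tier's own z axis and vertical below 0.07 rad and z of tier in the frame of stand between 0.07 and 0.089 m and contact force between the fingers and tier above 1 N), for 0.1 s.
At the end, for the whole second after the job is handed in: The holed tray rests released and still on the four collars, tips through its holes: underside 75 mm above the stand's origin within 5 mm, centre within 15 mm, parallel within 10 degrees, level within 4. Plain tray and cups within 40 mm of their starts, cups upright (horizontal distance between tier and stand below 0.015 m and angle between the x axis of tier and the x axis of stand, either way round below 0.17 rad and angle between tier's own z axis and vertical below 0.07 rad and z of tier in the frame of stand between 0.07 and 0.08 m and linear speed of tier below 0.02 m/s and angular speed of tier below 0.1 rad/s and distance of each of plain_tray, cups from where it was at the start of the episode below 0.04 m and angle between cups's own z axis and vertical below 0.2 rad); the robot touches nothing.
It fails at once if the plain tray is moved by more than 40 mm or picked up (distance of plain_tray from where it was at the start of the episode above 0.04 m).
It fails at once if the cups are pushed more than 40 mm or tipped over (distance of cups from where it was at the start of the episode above 0.04 m or angle between cups's own z axis and vertical above 0.5 rad).
It also fails if it takes over 42 s, if anything falls off the work surface, if the arm or the gripper's body presses on something with over 40 N, if the wrist force passes 120 N, or if a joint passes its speed limit or range.

## Robot

A 6-joint arm with a two-finger parallel gripper is mounted at the origin on the work surface. World frame = base frame: x ahead of the robot, y to its left, z up, the work surface at z = 0. Lengths are in m, angles in rad, forces in N, time in s.
With the tool pointing down it reaches from about 0.4 to 0.825 m from the base axis. Payload 7 kg.
Tool frame: the origin (TCP) lies at the very end of the fingers, on their centre line; the grasp point (between the pads) lies 19 mm behind it; z points along the fingers, x is the direction in which the jaws open and shut, and the axes are right-handed (so a half turn about z gives the same grasp; the last joint's range is limited). The gripper opens to 88 mm and grips with 3 to 60 N. Pads are 19 mm wide; open, the fingers measure 130 mm over their backs; the gripper's body (78 mm by 193 mm) begins 47 mm behind the grasp point.
Start: joints at [1.454, 0.359, 0.012, 0, -1.224, -0.288], TCP at [0.266, 0.62, 0.227] pointing down, gripper open.
Joint ranges: [-3.07, 3.07], [-1.43, 2.12], [-1.02, 1.25], [-3.03, 1.67], [-3.05, -0], [-3.03, 3.03]. Speed limits (rad/s): [2.39, 2.39, 3.01, 3.14, 3.14, 3.14].

## Interface

Orientations are given as [roll, pitch, yaw] about the fixed x, y, z axes, in that order (R = Rz(yaw) Ry(pitch) Rx(roll)).
In Python, from station import telemetry, grab_frame, arm, regions_of, pinpoint gives the robot as it stands. The module is installed in compiled form; this text tells all that it offers.
- The arm moves only by the shell command python3 -m inch 'ROWS' [FORCE]. ROWS is text: rows parted by semicolons, each of 7 numbers parted by spaces: the opening, from 0 (shut) to 1 (fully open), then the shift along the world's x, y, z in cm, then the turn, a rotation vector about the world's x, y, z in degrees. A call has 1 to 12 rows; each row is the pose to reach, as a shift and turn from the pose measured when the call began; what a row does not reach only later rows make up. A row lasts 1/8 s, in which the tool goes at most 62.5 mm and 10.7 degrees, less where a joint would pass 70% of its speed; a pose out of reach is approached as far as the arm can. A call with a gripper value outside its range is refused whole. The fingers move at their own pace and stop on an object; FORCE is the grip in N (left out, the last holds). Time passes only in rows, so rows that repeat a pose let the fingers close. It gives the time, the measured TCP pose, the force and the opening at its end, in the units of the state.
- telemetry.get_state(): the state, without advancing time (a new reading comes with each control period).
- grab_frame(name): name is "side" or "top" or "wrist"; returns a dict with "pixels" (400x640x3 uint8, red, green, blue), "fx", "fy", "cx", "cy" (pixels), "dist_coeffs" ([k1, k2, p1, p2, k3] as OpenCV has them; the pictures are not rectified), "R" (3x3) and "t" (3): a world point X has camera coordinates R X + t. Camera axes: x right, y down, z forward; pixel columns grow to the right and rows downward; lengths in m; the calibration is good to about 2 mm. A picture is of the moment at which its call begins. There is no depth.
- arm.job_done(): hands the job in, once; it reports no verdict.
Trained networks look in the newest picture that a camera, given by its name, has taken for a name from the list of things; names that differ only in an ending like _2 or _b are one class to them, and where a whole thing is asked for, a point or a joint stands for the part that bears it (a point fixed in the world has none). Each returns a list of dicts, best first, with "p" (0 to 1); they miss things now and then, are a little off and sometimes report something else, mostly with a low value. They report only what shows in the picture. A call takes as long as a camera call. They do not tell look-alikes from the thing itself.
- regions_of(camera, name): "pixels" (400x640 bool, what is visible of it) and "bbox" ([left, top, right, bottom] in pixels, round what is visible of it).
- pinpoint(camera, name): "location" ([column, row] in pixels: a listed point, or the origin of a listed thing).
The state is a dict: "t": time; "q": joint angles; "qd": joint speeds; "joint_efforts": joint torques, N m; "eef_pos": TCP position; "ee_rot": TCP orientation; "force": force on the tool from outside, world axes, zero at the start; "moment": the same for the moment, N m; "width": finger opening in m.
Only numpy, scipy, OpenCV 4.12 (cv2) and the standard library are available. Lean on these libraries where they do the work, as an engineer would, in place of code of your own. Each camera call takes 0.05 s, during which the arm holds its last target. There are 200 camera calls.

## Working session

There is one attempt and no reset: what is moved stays moved. The work goes in short steps, Python scripts to look and compute and a shell command to move; the robot and the scene stay as the last step left them, time stands still between calls to the robot, and variables do not carry over. Pictures are saved under pics/ and viewed, about 8 in all and at most 12, crops included, and the job is handed in when it is done.

```bash
mkdir -p pics; cat > h.py <<'E'
import numpy as np, cv2
from station import telemetry, grab_frame, arm, regions_of, pinpoint
def cam(f):
    K=np.array([[f['fx'],0,f['cx']],[0,f['fy'],f['cy']],[0,0,1.]]); return K,np.array(f['dist_coeffs'],float),np.array(f['R']),np.array(f['t'])
def ray(f,px,z):
    K,d,R,t=cam(f); u=cv2.undistortPoints(np.array(px,float).reshape(-1,1,2),K,d).reshape(-1,2)
    C=-R.T@t; D=np.c_[u,np.ones(len(u))]@R
    return C+D*((z-C[2])/D[:,2])[:,None]
def proj(f,X):
    K,d,R,t=cam(f); return cv2.projectPoints(np.array(X,float).reshape(-1,3),cv2.Rodrigues(R)[0],t,K,d)[0].reshape(-1,2)
def save(f,n): cv2.imwrite('pics/'+n,np.ascontiguousarray(f['pixels'][:,:,::-1]))
E
python3 - <<'E'
from h import *
for c in ['top','side']:
    f=grab_frame(c); save(f,c+'0.png'); print(c,'C',(-np.array(f['R']).T@np.array(f['t'])).round(3))
    for n in ['tier','stand','plain_tray','cups']:
        for r in pinpoint(c,n): print(n,np.round(r['location']),round(r['p'],2), ray(f,r['location'],0).round(3))
        for r in regions_of(c,n): print('  reg',n,r['bbox'],round(r['p'],2))
print(telemetry.get_state())
E
```

```text
top C [ 0.305 -0.002  1.077]
tier [176. 185.] 0.59 [[0.499 0.36  0.   ]]
  reg tier [140.1, 149.1, 205.1, 228.5] 0.63
stand [342. 161.] 0.93 [[ 0.554 -0.038  0.   ]]
stand [195. 318.] 0.92 [[0.191 0.303 0.   ]]
stand [176. 188.] 0.59 [[0.493 0.36  0.   ]]
  reg stand [295.7, 110.8, 382.8, 212.1] 0.98
  reg stand [141.7, 260.6, 250.1, 376.8] 0.59
plain_tray [478. 211.] 0.58 [[ 0.432 -0.353  0.   ]]
  reg plain_tray [440.1, 164.3, 518.6, 261.9] 0.69
cups [235. 107.] 0.56 [[0.692 0.222 0.   ]]
  reg cups [211.8, 81.1, 242.3, 114.3] 0.81
side C [ 0.227 -0.842  0.577]
tier [305. 142.] 0.81 [[0.499 0.395 0.   ]]
  reg tier [276.9, 125.5, 332.0, 154.9] 0.89
stand [358. 204.] 0.82 [[ 0.548 -0.047  0.   ]]
stand [221. 164.] 0.77 [[0.188 0.299 0.   ]]
  reg stand [314.5, 154.9, 407.2, 227.6] 0.97
  reg stand [183.5, 125.2, 260.8, 184.7] 0.76
plain_tray [355. 294.] 0.82 [[ 0.429 -0.354  0.   ]]
  reg plain_tray [306.3, 265.4, 405.4, 325.9] 0.58
cups [367. 158.] 0.66 [[0.672 0.21  0.   ]]
  reg cups [360.5, 121.7, 379.7, 158.6] 0.79
{'t': 0.9, 'q': array([ 1.45410795e+00,  3.58577153e-01,  1.18887499e-02,  1.72360178e-05,
       -1.22410366e+00, -2.88104053e-01]), 'qd': array([ 0.00245451,  0.00083967,  0.00028611, -0.00181413, -0.00032308,
       -0.00124147]), 'joint_efforts': array([ 4.28928124e-04, -5.82360506e+01,  2.93299180e+01,  7.00269252e+00,
        1.25474812e-02, -2.24738415e-05]), 'eef_pos': array([0.26584504, 0.6204152 , 0.22657423]), 'ee_rot': array([-3.14157832e+00,  8.69411327e-06, -1.97558290e+00]), 'force': array([-0.39539584,  0.59778437,  0.35304237]), 'moment': array([ 0.00457249, -0.02378779,  0.00667956]), 'width': 0.0877358626516357}
```

View pics/top0.png

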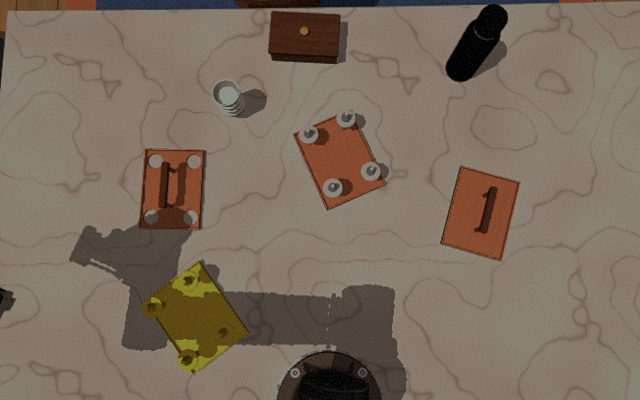

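Top view: the tray at (176,188) shows four pale corner holes, so it is the tier. The tray at (480,212) has a plain floor, so it is the bystander. The copper stand is at (341,160), and the yellow one at (195,318) is the decoy. I'll confirm with an enlarged crop and fit the poses.

```bash
cat > fit.py <<'E'
from h import *
from scipy.optimize import minimize
def box(x,y,a,L,W,zs):
    c,s=np.cos(a),np.sin(a)
    return np.array([[x+c*u-s*v,y+s*u+c*v,z] for z in zs for u,v in [(L/2,W/2),(-L/2,W/2),(-L/2,-W/2),(L/2,-W/2)]])
def silh(f,p,L,W,zs):
    m=np.zeros((1600,2560),np.uint8)
    h=cv2.convexHull(proj(f,box(*p,L,W,zs)).astype(np.float32))
    cv2.fillConvexPoly(m,np.round((h+.5)*4).astype(np.int32),1)
    return cv2.resize(m.astype(np.float32),(640,400),interpolation=cv2.INTER_AREA)
def fitbox(f,mask,p0,L,W,zs):
    cost=lambda p:np.abs(silh(f,p,L,W,zs)-mask).sum()/mask.sum()
    return min((minimize(cost,[p0[0],p0[1],p0[2]+d],method='Nelder-Mead',options=dict(initial_simplex=np.array([[0,0,0],[.015,0,0],[0,.015,0],[0,0,.15]])+[p0[0],p0[1],p0[2]+d],xatol=1e-4,fatol=1e-5)) for d in(-.15,0,.15)),key=lambda r:r.fun)
def mask(f,bb):
    hsv=cv2.cvtColor(f['pixels'],cv2.COLOR_RGB2HSV); m=np.zeros((400,640),np.uint8)
    l,t,r,b=[int(v) for v in bb]; s=np.s_[t-6:b+6,l-6:r+6]
    m[s]=((hsv[s][...,1]>100)&((hsv[s][...,0]<16)|(hsv[s][...,0]>172)))
    m=cv2.morphologyEx(m,cv2.MORPH_OPEN,np.ones((3,3)))
    c=np.vstack([q for q in cv2.findContours(m,cv2.RETR_EXTERNAL,cv2.CHAIN_APPROX_NONE)[0] if len(q)>15])
    o=np.zeros_like(m); cv2.fillConvexPoly(o,cv2.convexHull(c),1); return o.astype(np.float32)
E
python3 - <<'E'
from fit import *
f=grab_frame('top')
for n,bb,p0,L,W in [('tier',[140,149,205,229],[.499,.36,0],.19,.14),('stand',[296,116,384,210],[.554,-.038,.4],.2,.15),('plain',[440,165,519,262],[.432,-.353,-.2],.19,.14)]:
    r=fitbox(f,mask(f,bb),p0,L,W,[0,.014]); x,y,a=r.x; print(n,r.x.round(4),np.degrees(a).round(1),round(r.fun,3))
    if n=='stand':
        print(proj(f,box(x,y,a,.134,.092,[.105])).round(1).tolist()); print(proj(f,box(x,y,a,.134,.092,[.075])).round(1).tolist())
p=f['pixels'][:,:,::-1]
c=[cv2.resize(p[y-56:y+56,x-52:x+52],None,fx=2.5,fy=2.5,interpolation=cv2.INTER_CUBIC) for x,y in[(176,188),(341,160),(480,212)]]
cv2.imwrite('pics/crop1.png',np.hstack(c))
E
```

```text
tier [ 0.4909  0.3677 -0.0237] -1.4 0.016
stand [ 0.5582 -0.0269  0.4135] 23.7 0.045
[[307.0, 129.7], [332.3, 184.8], [371.3, 167.5], [345.4, 112.9]]
[[307.7, 133.6], [332.2, 187.2], [370.0, 170.3], [344.9, 117.3]]
plain [ 0.4276 -0.3542 -0.3002] -17.2 0.015
```

View pics/crop1.png

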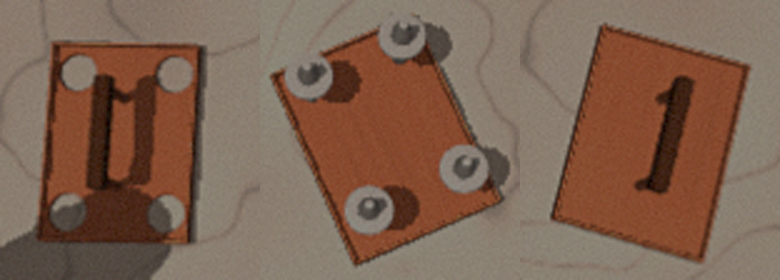

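The crop confirms it: the left tray has four corner holes, the right one doesn't. The stand's grey collars in full-image pixels are (309,134), (346,118), (371,171) and (332,188), about 1 px from the fit. Moving above the tier now.

```bash
python3 -m inch '1 3 -3.5 0 0 0 3; 1 7 -8 0 0 0 7; 1 11.5 -13 0 0 0 11; 1 16 -18 0 0 0 15; 1 20 -22.5 -1 0 0 19; 1 22.5 -25.2 -2 0 0 21.8; 1 22.5 -25.2 -2 0 0 21.8; 1 22.5 -25.2 -2 0 0 21.8; 1 22.5 -25.2 -2 0 0 21.8'
python3 - <<'E'
from fit import *
f=grab_frame('wrist'); s=telemetry.get_state()
print(s['eef_pos'].round(4),np.degrees(s['ee_rot']).round(1),'C',(-np.array(f['R']).T@np.array(f['t'])).round(3))
p=(.491,.368,np.radians(-1.4))
im=np.ascontiguousarray(f['pixels'][:,:,::-1])
for q in proj(f,np.r_[box(*p,.104,.016,[.068]),box(*p,.134,.092,[.006]),box(*p,.19,.14,[.014])]): 
    print(q.round(),end=' ')
    if abs(q).max()<2000: cv2.drawMarker(im,tuple(int(v) for v in q.round()),(0,255,0),0,12)
cv2.imwrite('pics/w1.png',im)
E
```

```text
t: 2.08
eef_pos: [0.4904, 0.3694, 0.207]
ee_rot: [-3.141, 0.001, -1.594]
force: [0.6, -0.5, 0.4]
width: 0.0876
[0.4903 0.3694 0.2069] [-180.     0.   -91.3] C [0.568 0.368 0.365]
[314. 132.] [315. 243.] [331. 243.] [333. 132.] [279. 112.] [283. 233.] [363. 234.] [368. 113.] [253.  84.] [262. 259.] [384. 259.] [394.  84.]
```

View pics/w1.png

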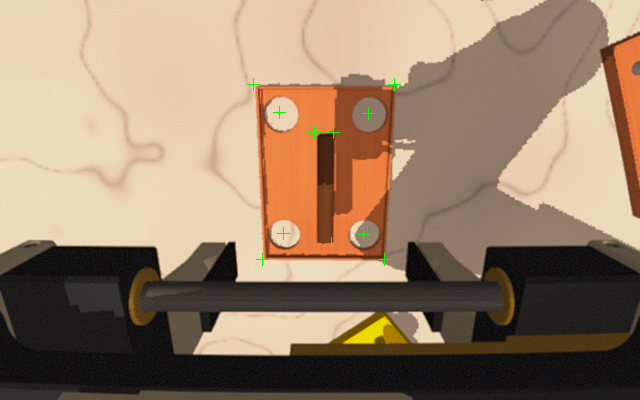

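The overlay agrees within about 2 px. The tray is about 2 mm toward -y and -x. The handle runs from (325,134) to (324,243), between the fingers. Descending to grip.

```bash
python3 -m inch '1 -0.1 -0.3 -5 0 0 0; 1 -0.1 -0.3 -10 0 0 0; 1 -0.1 -0.3 -14 0 0 0; 1 -0.1 -0.3 -16.4 0 0 0; 1 -0.1 -0.3 -16.4 0 0 0; 0 -0.1 -0.3 -16.4 0 0 0; 0 -0.1 -0.3 -16.4 0 0 0; 0 -0.1 -0.3 -16.4 0 0 0; 0 -0.1 -0.3 -16.4 0 0 0; 0 -0.1 -0.3 -16.4 0 0 0; 0 -0.1 -0.3 -16.4 0 0 0' 40
```

```text
t: 3.5
eef_pos: [0.4894, 0.3664, 0.0429]
ee_rot: [-3.141, 0.001, -1.594]
force: [-0.2, 0.1, 0.7]
width: 0.0333
```

```bash
python3 -m inch '0 0 0 0 0 0 0; 0 0 0 0 0 0 0; 0 0 0 0 0 0 0; 0 0 0 0 0 0 0; 0 0 0 0 0 0 0' 40; python3 -m inch '0 0 0 2 0 0 0; 0 0 0 5 0 0 0; 0 0 0 9 0 0 0; 0 0 0 13 0 0 0; 0 0 0 16 0 0 0; 0 0 0 18 0 0 0; 0 0 0 18 0 0 0; 0 0 0 18 0 0 0'
```

```text
t: 4.12
eef_pos: [0.4894, 0.3663, 0.0429]
ee_rot: [-3.141, 0.0, -1.594]
force: [0.5, -1.8, -0.4]
width: 0.0157
t: 5.12
eef_pos: [0.4885, 0.3657, 0.2212]
ee_rot: [3.14, -0.001, -1.594]
force: [0.2, 0.2, -5.5]
width: 0.0155
```

```bash
python3 -m inch '0 0.3 -2 0 0 0 1; 0 1 -6 0 0 0 4; 0 1.8 -11 0 0 0 7; 0 2.7 -16 0 0 0 10; 0 3.6 -21 0 0 0 13; 0 4.4 -26 0 0 0 17; 0 5.3 -31 0 0 0 20; 0 6 -35.5 0 0 0 23; 0 6.6 -38.5 0 0 0 25; 0 6.7 -39.4 0 0 0 25.1; 0 6.7 -39.4 0 0 0 25.1; 0 6.7 -39.4 0 0 0 25.1'
python3 - <<'E'
from fit import *
s=telemetry.get_state(); print(s['eef_pos'].round(4),np.degrees(s['ee_rot']).round(1),s['width'])
f=grab_frame('wrist'); g=grab_frame('side')
a=np.pi/2+s['ee_rot'][2]; p=(s['eef_pos'][0],s['eef_pos'][1],a); z=s['eef_pos'][2]+.019-.06
st=(.556,-.0285,np.radians(23.7))
out=[]
for c in (f,g):
    im=np.ascontiguousarray(c['pixels'][:,:,::-1])
    for X,col in[(box(*p,.104,.016,[z+.068]),(0,255,0)),(box(*p,.19,.14,[z+.014]),(0,255,0)),(box(*p,.134,.092,[z+.006]),(0,255,0)),(box(*st,.134,.092,[.105,.075]),(255,0,255))]:
        for q in proj(c,X):
            if abs(q).max()<2000: cv2.drawMarker(im,tuple(int(v) for v in q.round()),col,0,10)
    out.append(im)
cv2.imwrite('pics/w2.png',out[0]); 
cv2.imwrite('pics/s2.png',cv2.resize(out[1][60:260,220:500],None,fx=2.8,fy=2.8,interpolation=cv2.INTER_CUBIC))
E
```

```text
t: 6.62
eef_pos: [0.5553, -0.0274, 0.2207]
ee_rot: [3.139, -0.001, -1.156]
force: [-0.3, -0.7, -5.0]
width: 0.0155
[ 0.5553 -0.0274  0.2207] [179.9  -0.  -66.2] 0.015505908647471084
```

View pics/w2.png

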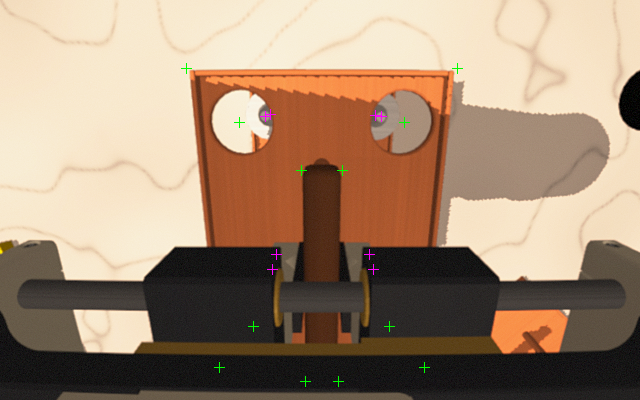

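View pics/s2.png

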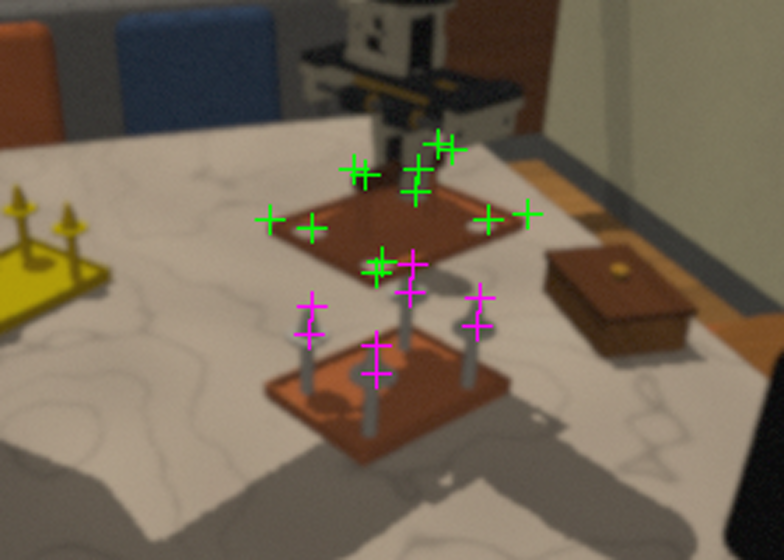

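Wrist view: the holes are at (242,122) and (401,122), and the tips at (266,115) and (379,115), within 1 px of the stand prediction. Hole spacing is slightly smaller than predicted, so the tray's far side may sag a little. I'll estimate that.

```bash
python3 - <<'E'
from fit import *
from scipy.optimize import least_squares
from scipy.spatial.transform import Rotation as Ro
s=telemetry.get_state(); f=grab_frame('wrist'); g=grab_frame('side')
a=np.pi/2+s['ee_rot'][2]
# sub-pixel hole outlines: not copper coloured, inside the tray floor (bright, grey, or anything enclosed)
hsv=cv2.cvtColor(f['pixels'],cv2.COLOR_RGB2HSV); m=((hsv[...,1]>120)&(hsv[...,0]<16)).astype(np.uint8)
print('row 90 cols',np.where(m[90])[0][[0,-1]],'row 200',np.where(m[200,:460])[0][[0,-1]],'col 322 top',np.where(m[:,322])[0][0])
obs=[];
for l,r in((208,276),(367,436)):
    sub=m[84:160,l:r]; x=np.where(sub[38]==0)[0]; 
    c=cv2.convexHull(np.argwhere(sub==0)[:,::-1].astype(np.float32)); e=cv2.fitEllipse(c); print('hole',np.add(e[0],(l,84)).round(1),np.round(e[1],1)); obs.append(np.add(e[0],(l,84)))
# model: offsets (u along handle, v across, h height, pitch about tray y, roll, yaw)
P=np.array([[.067,.046,.005],[.067,-.046,.005],[.095,.07,.014],[.095,-.07,.014]])
O=np.r_[obs,[[191,72],[453,72]]]
c0=np.array([*s['eef_pos'][:2],s['eef_pos'][2]+.019])
def W(p,P): return c0+(Ro.from_euler('z',a)*Ro.from_euler('xyz',[p[4],p[3],p[5]])).apply(P-[0,0,.06]+[p[0],p[1],p[2]])
def cost(p): return np.r_[(proj(f,W(p,P))-O).ravel(), p[2]*1000/3, p[0]*1000/4]
r=least_squares(cost,np.zeros(6),x_scale=.01); print('mm',(r.x[:3]*1000).round(1),'deg pitch roll yaw',np.degrees(r.x[3:]).round(1)); print(r.fun.round(1))
for t in(0,r.x): print('side corners (rim top)',proj(g,W(t,np.array([[.095,.07,.014],[-.095,.07,.014],[-.095,-.07,.014],[.095,-.07,.014]]))).round(1).tolist(), 'bottom', proj(g,W(t,np.array([[.095,.07,0],[-.095,.07,0],[-.095,-.07,0],[.095,-.07,0]]))).round(1).tolist())
h2=cv2.cvtColor(g['pixels'],cv2.COLOR_RGB2HSV); k=((h2[...,1]>110)&((h2[...,0]<14)|(h2[...,0]>174))); k[:,:300]=0;k[:,412:]=0;k[166:]=0;k[:115]=0
yy,xx=np.where(k); print('side extremes L',xx.min(),yy[xx==xx.min()],'R',xx.max(),yy[xx==xx.max()],'B',yy.max(),xx[yy==yy.max()])
E
```

```text
row 90 cols [192 632] row 200 [202 440] col 322 top 70
hole [241.6 121.2] [60.1 65. ]
hole [400.7 121.8] [59.2 64. ]
mm [-0.1  3.  -4.8] deg pitch roll yaw [ 0.6 -2.2 -0.2]
[ 0.2  1.4 -0.   1.6 -0.  -1.3 -0.2 -1.4 -1.6 -0. ]Traceback (most recent call last):
  File "<stdin>", line 20, in <module>
  File "<stdin>", line 17, in W
TypeError: 'int' object is not subscriptable
```

Tilt is about 1° and the lateral error about 1 mm, well inside the 8 mm play. Lowering over the tips, then slowly to contact.

```bash
python3 -m inch '0 0.1 -0.1 -1.5 0 0 0; 0 0.1 -0.1 -3.5 0 0 0; 0 0.1 -0.1 -5 0 0 0; 0 0.1 -0.1 -6.5 0 0 0; 0 0.1 -0.1 -7.5 0 0 0; 0 0.1 -0.1 -8.5 0 0 0; 0 0.1 -0.1 -9 0 0 0; 0 0.1 -0.1 -9 0 0 0; 0 0.1 -0.1 -9 0 0 0'
python3 - <<'E'
from h import *
f=grab_frame('wrist');g=grab_frame('side')
A=f['pixels'][40:280,150:490,::-1]; B=cv2.resize(g['pixels'][110:240,290:430,::-1],None,fx=3,fy=3,interpolation=cv2.INTER_CUBIC)
A=cv2.copyMakeBorder(A,0,B.shape[0]-240,0,0,0); cv2.imwrite('pics/c3.png',np.hstack([A,B]))
E
```

```text
t: 7.95
eef_pos: [0.5569, -0.0284, 0.1317]
ee_rot: [3.141, -0.001, -1.155]
force: [-0.3, 0.8, -3.6]
width: 0.0156
```

View pics/c3.png

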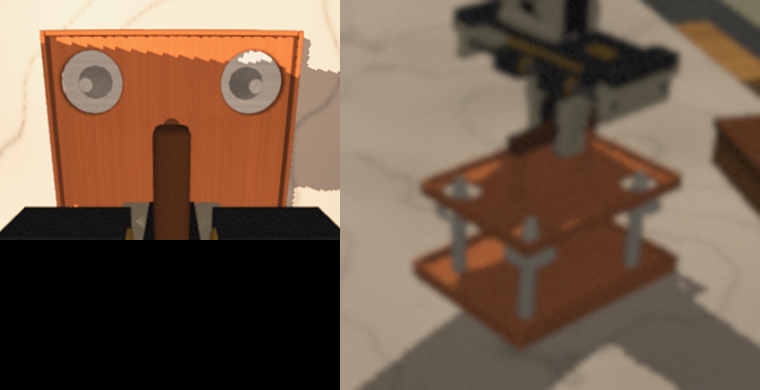

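The tips are centred in the holes at crop (92,82) and (251,82), and in the side view the near tips are through and the tray is level. Now lowering gently to contact.

```bash
python3 -m inch '0 0 0 -0.3 0 0 0; 0 0 0 -0.6 0 0 0; 0 0 0 -0.9 0 0 0; 0 0 0 -1.0 0 0 0; 0 0 0 -1.0 0 0 0'; python3 -m inch '0 0 0 -0.1 0 0 0; 0 0 0 -0.2 0 0 0; 0 0 0 -0.2 0 0 0'
```

```text
t: 8.68
eef_pos: [0.5568, -0.0284, 0.1216]
ee_rot: [3.141, -0.001, -1.155]
force: [0.2, -0.4, -4.3]
width: 0.0157
t: 9.05
eef_pos: [0.5567, -0.0284, 0.1195]
ee_rot: [3.14, -0.001, -1.155]
force: [-0.1, 0.2, -4.8]
width: 0.0154
```

```bash
python3 -m inch '0 0 0 -0.1 0 0 0; 0 0 0 -0.15 0 0 0; 0 0 0 -0.15 0 0 0'; python3 -m inch '0 0 0 -0.1 0 0 0; 0 0 0 -0.15 0 0 0; 0 0 0 -0.15 0 0 0'
```

```text
t: 9.43
eef_pos: [0.5567, -0.0284, 0.118]
ee_rot: [3.141, -0.001, -1.155]
force: [1.1, 0.7, -4.2]
width: 0.016
t: 9.8
eef_pos: [0.5568, -0.0284, 0.1178]
ee_rot: [3.141, -0.002, -1.155]
force: [-5.4, 1.4, 7.5]
width: 0.0157
```

Contact came at TCP z = 0.118, as expected for seating, and the load reversed. Letting go and rising.

```bash
python3 -m inch '0 0 0 0 0 0 0; 0.3 0 0 0 0 0 0; 0.7 0 0 0 0 0 0; 0.7 0 0 0 0 0 0; 0.7 0 0 0 0 0 0; 0.7 0 0 0 0 0 0; 0.7 0 0 0 0 0 0'; python3 -m inch '0.7 0 0 2 0 0 0; 0.7 0 0 6 0 0 0; 0.7 0 0 10 0 0 0; 0.7 0 0 14 0 0 0; 0.7 -6 0 16 0 0 0; 0.7 -10 0 16 0 0 0; 0.7 -10 0 16 0 0 0; 0.7 -10 0 16 0 0 0'
python3 - <<'E'
from h import *
f=grab_frame('wrist');g=grab_frame('side')
A=cv2.resize(f['pixels'][:,:,::-1],(400,250),interpolation=cv2.INTER_AREA); B=cv2.resize(g['pixels'][110:240,290:420,::-1],None,fx=3,fy=3,interpolation=cv2.INTER_CUBIC)
A=cv2.copyMakeBorder(A,0,B.shape[0]-250,0,0,0); cv2.imwrite('pics/c4.png',np.hstack([A,B]))
for n in['plain_tray','cups']:
    for r in pinpoint('side',n): print(n,np.round(r['location']),round(r['p'],2))
E
```

```text
t: 10.68
eef_pos: [0.5568, -0.0284, 0.1178]
ee_rot: [3.141, -0.002, -1.155]
force: [-0.7, 0.5, -0.1]
width: 0.0612
t: 11.68
eef_pos: [0.4571, -0.0284, 0.2782]
ee_rot: [-3.141, -0.002, -1.154]
force: [-0.2, 0.4, -0.3]
width: 0.0613
plain_tray [356. 294.] 0.87
cups [369. 157.] 0.57
```

View pics/c4.png

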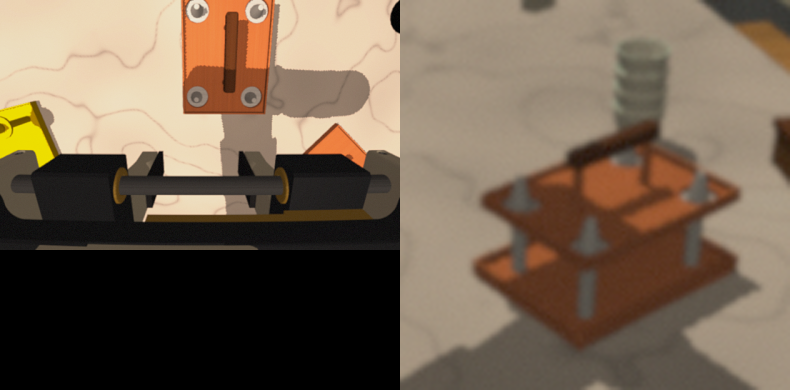

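The tray lies level on the collars. All four tips stand through the holes, at (198,12), (256,12), (197,97) and (251,97) in the wrist view. The gripper is clear.

```bash
python3 -c "
from station import arm; print(arm.job_done())"
```

```text
the job is handed in; nothing more can be done
None
```

The holed tray is seated on the copper stand, and the job was handed in at about 12 s of the 42 s allowed. I gripped it by its handle bar, lowered it over the four post tips until it touched the collars, then let go and moved clear.

- **Seating:** the load reversed at TCP height 0.118 m, where I expected the tray to meet the collars. Before I let go, the wrist force reading stayed below about 10 N.
- **Final pictures:** the wrist and side views show all four tips through the holes, with the tray level by eye and the gripper free. I did not measure the final pose numerically.
- **Bystanders:** in the side view, the plain tray and cups are within 2 px of where they started.
- **One disagreement:** a wrist-image fit of the held tray gave about 2° of roll and put it about 5 mm lower in the grip than I had assumed. I judged this to be mostly fit error and did not correct for it. The contact height and the level seating bore that out.

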